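# Fit the filler spacer that takes up the slack in a dry-block heater

## Task

The tube block in the open bay of the dry-block heater is loose: find, by measuring or trying, the spacer plate from the stand that fits snugly in the gap in front of it (the thickest that goes in), and leave it upright and fully home in the gap, lowered in gently, not dropped. In the stand a spacer can only be held by its ends, and the cheeks of the bay leave room only for a grip on its faces, so stand it on the bare bench on the way, let go and take it again by its faces. Leave the other spacers standing upright, and leave everything else on the bench alone.

Things in the scene. Friction and masses are not known exactly. Their poses are not given: they have to be found in the camera images.
- bath: Three-bay dry-block heater, fixed: white housing 210 (x) by 220 (y) by 60 mm high to its flat deck (70 at the back). Origin: centre of its underside; x points from front to back. Its bays are troughs along x, centred at y = -70, 0, +70, from x = -60 to +50, 60 mm wide, floor 15 mm above the bench. Only the one at y = -70 is open; dark plates cover the front ends of the other two.
- open_bay (a point): On the floor of the open bay, middle of its back end. The block whose origin is here is the one to fit up. The bay's front end is flanked by two steel cheeks, 60 mm apart, 10 mm thick, their tops 95 mm above the bench, from 15 mm before to 60 mm behind the housing's edge of the gap; before and behind the gap, deck and block top are flat and free.
- block_thin: Aluminium tube block with black holes on top, 91.8 mm long (x), 58 wide, 45 high, fixed in one of the three bays (which one changes) against its back end. Origin: middle of the back end of its underside, on the bay floor; x to the back. It leaves a gap of 18.2 mm in front of it, into which spacer_thin fits with 2.2 mm to spare; the gap's two top edges have 5 mm 45-degree lead-ins.
- gap_thin (a point): Centre of the floor of the gap (18.2 mm in x, 60 mm in y, 45 mm deep) in front of block_thin. A spacer that is fully home has its origin here.
- spacer_thin: Loose plain aluminium plate, 16 mm thick (x), 55 long (y), 80 tall (z), about 0.19 kg, a dark round spot on each face. Origin: centre of its underside. Starts upright in one of the stand's three places (which one changes) and stands by itself on the flat bench. Goes in the gap with its thickness along the heater's x, either way round; when home it stands 35 mm proud of the deck.
- block_middle: Aluminium tube block with black holes on top, 86.8 mm long (x), 58 wide, 45 high, fixed in one of the three bays (which one changes) against its back end. Origin: middle of the back end of its underside, on the bay floor; x to the back. It leaves a gap of 23.2 mm in front of it, into which spacer_middle fits with 2.2 mm to spare; the gap's two top edges have 5 mm 45-degree lead-ins.
- gap_middle (a point): Centre of the floor of the gap (23.2 mm in x, 60 mm in y, 45 mm deep) in front of block_middle. A spacer that is fully home has its origin here.
- spacer_middle: Loose plain aluminium plate, 21 mm thick (x), 55 long (y), 80 tall (z), about 0.25 kg, a dark round spot on each face. Origin: centre of its underside. Starts upright in one of the stand's three places (which one changes) and stands by itself on the flat bench. Goes in the gap with its thickness along the heater's x, either way round; when home it stands 35 mm proud of the deck.
- block_thick: Aluminium tube block with black holes on top, 81.8 mm long (x), 58 wide, 45 high, fixed in one of the three bays (which one changes) against its back end. Origin: middle of the back end of its underside, on the bay floor; x to the back. It leaves a gap of 28.2 mm in front of it, into which spacer_thick fits with 2.2 mm to spare; the gap's two top edges have 5 mm 45-degree lead-ins.
- gap_thick (a point): Centre of the floor of the gap (28.2 mm in x, 60 mm in y, 45 mm deep) in front of block_thick. A spacer that is fully home has its origin here.
- spacer_thick: Loose plain aluminium plate, 26 mm thick (x), 55 long (y), 80 tall (z), about 0.31 kg, a dark round spot on each face. Origin: centre of its underside. Starts upright in one of the stand's three places (which one changes) and stands by itself on the flat bench. Goes in the gap with its thickness along the heater's x, either way round; when home it stands 35 mm proud of the deck.
- stand: Grey comb stand, fixed, 135 (x) by 64 (y) mm. Spacers stand on its 8 mm base at x = -38, 0, +38, axes along its own. Origin: centre of its underside. Four fins, 30 mm long in y, 68 mm tall over the bench, bar the spacers' faces; the spacers overhang them by 12.5 mm at both ends, free to be taken there. The bench between stand and heater, 40 to 58 cm ahead of the robot, is clear, 20 cm or more wide.
- tube_rack: Magenta tube rack, 75 by 200 by 45 mm high, loose bystander. Origin: underside, at its middle.
- bottle_1: White jar, 54 mm across, 85 mm high, loose bystander. Origin: underside, at its middle.
- bottle_2: White jar, 54 mm across, 85 mm high, loose bystander. Origin: underside, at its middle.
- vial_1: Clear vial with orange cap, 32 mm across, 55 mm high, loose bystander. Origin: underside, at its middle.
- vial_2: Clear vial with blue cap, 32 mm across, 55 mm high, loose bystander. Origin: underside, at its middle.
- marker: Black marker pen lying flat, 135 mm long (x), 14 mm thick, loose bystander. Origin: underside, at its middle.
- pipette: White pipette lying flat, 240 mm long (x), 24 mm thick, loose bystander. Origin: underside, at its middle.
- tip_box: Blue pipette-tip box, 120 by 85 by 54 mm high, loose bystander. Origin: underside, at its middle.

How it is judged:
On the way:
1. the spacer that fits has been stood upright on the bare bench and let go (((horizontal distance between block_thin and open_bay below 0.02 m and height (world z) of spacer_thin below 0.004 m and angle between spacer_thin's own z axis and vertical below 0.1 rad and linear speed of spacer_thin below 0.03 m/s and contact force between the fingers and spacer_thin below 0.1 N) or (horizontal distance between block_middle and open_bay below 0.02 m and height (world z) of spacer_middle below 0.004 m and angle between spacer_middle's own z axis and vertical below 0.1 rad and linear speed of spacer_middle below 0.03 m/s and contact force between the fingers and spacer_middle below 0.1 N) or (horizontal distance between block_thick and open_bay below 0.02 m and height (world z) of spacer_thick below 0.004 m and angle between spacer_thick's own z axis and vertical below 0.1 rad and linear speed of spacer_thick below 0.03 m/s and contact force between the fingers and spacer_thick below 0.1 N))), for 0.2 s.
At the end, for the whole second after the job is handed in: The spacer that matches the gap of the block in the open bay stands in that gap, its origin within 6 mm of the centre of the gap's floor, within 0.06 rad of upright and at rest; the other two spacers, wherever they are, stand within 0.2 rad of upright (((horizontal distance between block_thin and open_bay below 0.02 m and distance between spacer_thin and gap_thin below 0.006 m and angle between spacer_thin's own z axis and vertical below 0.06 rad and linear speed of spacer_thin below 0.02 m/s) or (horizontal distance between block_middle and open_bay below 0.02 m and distance between spacer_middle and gap_middle below 0.006 m and angle between spacer_middle's own z axis and vertical below 0.06 rad and linear speed of spacer_middle below 0.02 m/s) or (horizontal distance between block_thick and open_bay below 0.02 m and distance between spacer_thick and gap_thick below 0.006 m and angle between spacer_thick's own z axis and vertical below 0.06 rad and linear speed of spacer_thick below 0.02 m/s)) and angle between each of spacer_thin, spacer_middle, spacer_thick's own z axis and vertical below 0.2 rad); the robot touches nothing.
It fails at once if a spacer falls in the gap faster than 0.6 m/s ((horizontal distance between spacer_thin and gap_thin below 0.015 m and height (world z) of spacer_thin below 0.055 m and linear speed of spacer_thin above 0.6 m/s) or (horizontal distance between spacer_thin and gap_middle below 0.015 m and height (world z) of spacer_thin below 0.055 m and linear speed of spacer_thin above 0.6 m/s) or (horizontal distance between spacer_thin and gap_thick below 0.015 m and height (world z) of spacer_thin below 0.055 m and linear speed of spacer_thin above 0.6 m/s) or (horizontal distance between spacer_middle and gap_thin below 0.015 m and height (world z) of spacer_middle below 0.055 m and linear speed of spacer_middle above 0.6 m/s) or (horizontal distance between spacer_middle and gap_middle below 0.015 m and height (world z) of spacer_middle below 0.055 m and linear speed of spacer_middle above 0.6 m/s) or (horizontal distance between spacer_middle and gap_thick below 0.015 m and height (world z) of spacer_middle below 0.055 m and linear speed of spacer_middle above 0.6 m/s) or (horizontal distance between spacer_thick and gap_thin below 0.015 m and height (world z) of spacer_thick below 0.055 m and linear speed of spacer_thick above 0.6 m/s) or (horizontal distance between spacer_thick and gap_middle below 0.015 m and height (world z) of spacer_thick below 0.055 m and linear speed of spacer_thick above 0.6 m/s) or (horizontal distance between spacer_thick and gap_thick below 0.015 m and height (world z) of spacer_thick below 0.055 m and linear speed of spacer_thick above 0.6 m/s)).
It fails at once if a bystander is shifted by more than 40 mm or tipped over by more than 0.5 rad (distance of any of tube_rack, bottle_1, bottle_2, vial_1, vial_2, marker, pipette, tip_box from where it was at the start of the episode above 0.04 m or angle between any of tube_rack, bottle_1, bottle_2, vial_1, vial_2, marker, pipette, tip_box's own z axis and vertical above 0.5 rad).
It also fails if it takes over 64 s, if anything falls off the work surface, if the arm or the gripper's body presses on something with over 40 N, if the wrist force passes 120 N, or if a joint passes its speed limit or range.

## Robot

A 7-joint arm with a two-finger parallel gripper is mounted at the origin on the work surface. World frame = base frame: x ahead of the robot, y to its left, z up, the work surface at z = 0. Lengths are in m, angles in rad, forces in N, time in s.
With the tool pointing down it reaches from about 0.4 to 0.85 m from the base axis. Payload 4.5 kg.
Tool frame: the origin (TCP) lies on the centre line of the jaws, within the pads' length; the fingertips stand 11 mm ahead of it and the grasp point (between the pads) lies 8 mm behind it; z points along the fingers, y is the direction in which the jaws open and shut (so a half turn about z gives the same grasp; the last joint's range is limited). The gripper opens to 88 mm and grips with 3 to 60 N. Pads are 18 mm wide; open, the fingers measure 123 mm over their backs; the gripper's body (75 mm by 187 mm) begins 45 mm behind the grasp point.
Start: joints at [-1.21, 0.689, -0.195, 1.565, 0.157, 0.902, -0.215], TCP at [0.201, 0.592, 0.25] pointing down, gripper open.
Joint ranges: [-3.01, 3.01], [-0.46, 2.08], [-1.47, 1.51], [0.13, 2.56], [-1, 4.14], [0.04, 2.09], [-2.66, 2.66]. Speed limits (rad/s): [2.57, 2.57, 3.14, 3.14, 3.14, 3.14, 3.14].

## Interface

Orientations are given as [roll, pitch, yaw] about the fixed x, y, z axes, in that order (R = Rz(yaw) Ry(pitch) Rx(roll)).
In Python, from cell import read_state, read_camera, close_job gives the robot as it stands.
- The arm moves only by the shell command python3 -m pendant 'ROWS'. ROWS is JSON, a list of rows, each a list of 5 numbers: the closure, from -1 (fully open) to 1 (shut), then the shift along the tool's x, y, z in units of 500 mm (1.0 is 500 mm), then the turn about the tool's z in units of 60 degrees (1.0 is 60 degrees). In form: [[hand, tx, ty, tz, yaw], ...]. A call has 1 to 5 rows; each row is the pose to reach, as a shift and turn from the pose measured when the call began, along the tool's axes at that moment; what a row does not reach only later rows make up. A row lasts 1/12 s, in which the tool goes at most 41.7 mm and 7.16 degrees, less where a joint would pass 70% of its speed; a pose out of reach is approached as far as the arm can. A call with a number of a shift or a turn outside -1 to 1 is refused whole. A call with a gripper value outside its range is refused whole. The fingers move at their own pace and stop on an object; the grip force is fixed at half the most. Time passes only in rows, so rows that repeat a pose let the fingers close. It gives the time, the measured TCP pose, the force and the opening at its end, in the units of the state.
- read_state(): the state, without advancing time (a new reading comes with each control period).
- read_camera(name): name is "scene" or "top" or "wrist"; returns a dict with "pixels" (400x640x3 uint8, blue, green, red), "depth" (400x640 float32, m along the optical axis (not along the pixel's ray), 0 where there is no reading), "camera_matrix" (3x3 intrinsics, pixels), "position" and "orientation" of the camera in the world; the wrist camera has in their place "mount" (4x4, takes a point from camera to tool coordinates, whose origin is the TCP and whose axes are the flange's). Camera axes: x right, y up, looking along -z (the intrinsics and any distortion apply to the point x, -y, -z); pixel columns grow to the right and rows downward; lengths in m; the calibration is good to about 2 mm. A picture is of the moment at which its call begins: read the wrist's pose just before it.
- close_job(): hands the job in, once; it reports no verdict.
The state is a dict: "clock": time; "q": joint angles; "joint_vel": joint speeds; "effort": joint torques, N m; "tool_pos": TCP position; "tcp_rot": TCP orientation; "ft_force": force on the tool from outside, world axes, zero at the start; "moment": the same for the moment, N m; "width": finger opening in m.
Only numpy, scipy, OpenCV 4.12 (cv2) and the standard library are available. Lean on these libraries where they do the work, as an engineer would, in place of code of your own. Each camera call takes 0.05 s, during which the arm holds its last target. There are 200 camera calls.

## Working session

There is one attempt and no reset: what is moved stays moved. The work goes in short steps, Python scripts to look and compute and a shell command to move; the robot and the scene stay as the last step left them, time stands still between calls to the robot, and variables do not carry over. Pictures are saved under pics/ and viewed, about 8 in all and at most 12, crops included, and the job is handed in when it is done.

```bash
ls; mkdir -p pics; cat > h.py <<'E'
import numpy as np, cv2
from cell import read_state, read_camera, close_job
from scipy.spatial.transform import Rotation as R
def rot(o):
    o=np.array(o,float)
    if o.shape==(3,3): return o
    return R.from_euler('xyz',o).as_matrix() if o.size==3 else R.from_quat(o).as_matrix()
def cam(name):
    s=read_state(); c=read_camera(name)
    if 'mount' in c:
        T=np.eye(4);T[:3,:3]=rot(s['tcp_rot']);T[:3,3]=s['tool_pos'];T=T@np.array(c['mount'])
    else:
        T=np.eye(4);T[:3,:3]=rot(c['orientation']);T[:3,3]=c['position']
    c['T']=T; return c
def cloud(c):
    K=np.array(c['camera_matrix']);d=c['depth'];v,u=np.mgrid[:d.shape[0],:d.shape[1]]
    p=np.stack([(u-K[0,2])/K[0,0]*d,-(v-K[1,2])/K[1,1]*d,-d],-1)
    P=p@c['T'][:3,:3].T+c['T'][:3,3]; P[d==0]=np.nan; return P
E
python3 - <<'E'
from h import *
s=read_state();print({k:np.round(v,3) for k,v in s.items()})
for n in('top','scene'):
    c=cam(n);print(n,{k:v for k,v in c.items() if k not in('pixels','depth')})
    cv2.imwrite(f'pics/{n}0.png',c['pixels']);np.savez(f'{n}0.npz',P=cloud(c),px=c['pixels'])
E
```

```text
pics
{'clock': np.float64(0.0), 'q': array([-1.21 ,  0.69 , -0.195,  1.566,  0.157,  0.903, -0.215]), 'joint_vel': array([ 0.   ,  0.002, -0.001,  0.   , -0.   ,  0.   , -0.002]), 'effort': array([-0.0000e+00, -5.2756e+01, -1.2670e+00, -1.5343e+01, -5.3000e-02,
        7.0000e-03,  0.0000e+00]), 'tool_pos': array([0.2  , 0.591, 0.249]), 'tcp_rot': array([-3.14 ,  0.   ,  2.815]), 'ft_force': array([-0.217,  0.603,  0.241]), 'moment': array([-0.021,  0.004, -0.015]), 'width': np.float64(0.088)}
top {'camera_matrix': array([[368.30187134,   0.        , 319.21387565],
       [  0.        , 368.30187134, 199.74595518],
       [  0.        ,   0.        ,   1.        ]]), 'position': array([ 0.44500525, -0.02333187,  1.21693784]), 'orientation': array([ 0.08919785, -0.00345559, -1.58543841]), 'T': array([[-0.01464148,  0.99592225, -0.08901968,  0.44500525],
       [-0.99988684, -0.01427557,  0.00474574, -0.02333187],
       [ 0.00345559,  0.08907909,  0.99601856,  1.21693784],
       [ 0.        ,  0.        ,  0.        ,  1.        ]])}
scene {'camera_matrix': array([[370.40996055,   0.        , 319.42922013],
       [  0.        , 370.40996055, 203.40576312],
       [  0.        ,   0.        ,   1.        ]]), 'position': array([ 0.97615795, -0.68549258,  0.75117717]), 'orientation': array([0.85943833, 0.01698361, 0.55403761]), 'T': array([[ 0.85028453, -0.33254795,  0.40795599,  0.97615795],
       [ 0.52604925,  0.5619675 , -0.63832963, -0.68549258],
       [-0.0169828 ,  0.75736675,  0.65276887,  0.75117717],
       [ 0.        ,  0.        ,  0.        ,  1.        ]])}
```

View pics/top0.png

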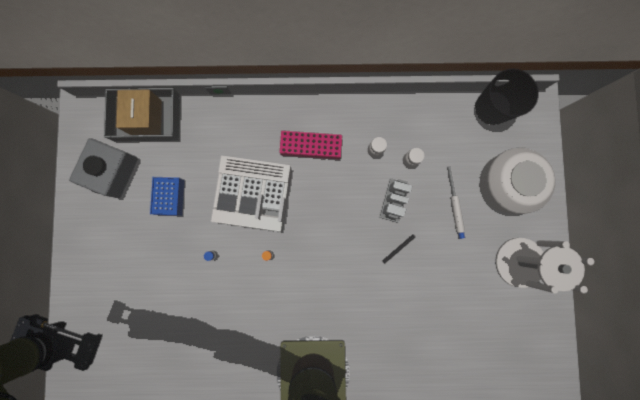

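View pics/scene0.png

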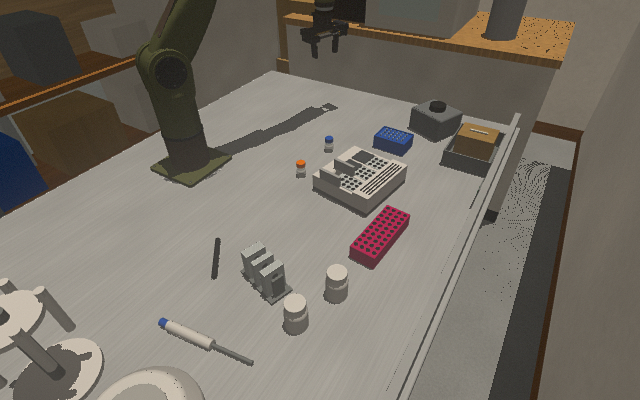

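Top view: heater at (212–290, 157–232) with its open bay on the right at (271,205); stand at (397,200) with three spacers; vials at (209,256) and (267,256), marker at (399,249). Clear bench between them around (340,200).

```bash
python3 - <<'E'
from h import *
f=np.load('top0.npz');P=f['P'];px=f['px']
def rect(m,n):
    q=P[m][:,:2].astype(np.float32); r=cv2.minAreaRect(q); print(n,m.sum(),'c',np.round(r[0],3),'size',np.round(r[1],3),'ang',round(r[2],1), 'z',np.round(np.nanpercentile(P[m][:,2],[5,50,95]),3))
box=lambda u0,u1,v0,v1:(lambda m:(m.__setitem__((slice(v0,v1),slice(u0,u1)),True),m)[1])(np.zeros(P.shape[:2],bool))
Z=P[...,2]
rect(box(205,298,150,240)&(Z>.05)&(Z<.08),'heater deck')
rect(box(205,298,150,240)&(Z>.085)&(Z<.11),'cheeks')
rect(box(378,416,172,226)&(Z>.004)&(Z<.02),'stand base')
rect(box(378,416,172,226)&(Z>.06)&(Z<.1),'spacers')
rect(box(378,416,172,226)&(Z>.08)&(Z<.1),'spacer tops')
rect(box(320,350,200,230),'bench')
for n,b in dict(vialb=(203,216,249,263),vialo=(261,274,249,263),marker=(380,418,232,266),pip=(443,470,160,242),rack=(278,345,128,162),j1=(368,388,136,160),j2=(405,425,147,170)).items(): rect(box(*b)&(Z>.008),n)
m=box(378,416,172,226)&(Z>.075)
k,l,st,ce=cv2.connectedComponentsWithStats(m.astype(np.uint8))
for i in range(1,k):
    if st[i][4]>15: rect(l==i,f'c{i} {ce[i].round()}')
# row of bay depth profile
E
```

```text
heater deck 4387 c [0.573 0.187] size [0.221 0.212] ang 80.9 z [0.057 0.062 0.073]
cheeks 177 c [0.525 0.124] size [0.081 0.074] ang 80.9 z [0.091 0.095 0.099]
stand base 264 c [ 0.554 -0.284] size [0.123 0.174] ang 87.5 z [0.004 0.008 0.014]
spacers 557 c [ 0.549 -0.276] size [0.056 0.122] ang 73.3 z [0.064 0.087 0.092]
spacer tops 388 c [ 0.547 -0.275] size [0.056 0.1  ] ang 73.3 z [0.084 0.088 0.092]
bench 900 c [ 0.504 -0.079] size [0.096 0.096] ang 89.2 z [-0.003  0.     0.004]
vialb 106 c [0.38  0.319] size [0.028 0.03 ] ang 89.7 z [0.022 0.054 0.058]
vialo 93 c [0.379 0.138] size [0.03  0.027] ang 89.2 z [0.023 0.055 0.059]
marker 166 c [ 0.392 -0.282] size [0.113 0.09 ] ang 89.2 z [0.009 0.013 0.017]
pip 398 c [ 0.541 -0.483] size [0.239 0.039] ang 7.3 z [0.012 0.02  0.026]
rack 1520 c [ 0.734 -0.004] size [0.2   0.077] ang 85.1 z [0.029 0.045 0.049]
j1 296 c [ 0.717 -0.216] size [0.05  0.049] ang 5.3 z [0.021 0.083 0.088]
j2 299 c [ 0.681 -0.333] size [0.051 0.05 ] ang 16.2 z [0.028 0.083 0.088]
c1 [402. 186.] 138 c [ 0.585 -0.286] size [0.055 0.021] ang 73.5 z [0.078 0.088 0.093]
c2 [399. 198.] 105 c [ 0.549 -0.275] size [0.055 0.017] ang 72.7 z [0.08  0.088 0.092]
c3 [396. 210.] 161 c [ 0.513 -0.264] size [0.056 0.026] ang 72.0 z [0.084 0.088 0.091]
```

```bash
cat >> h.py <<'E'
def go(x,y,z,yawdeg=None):
    s=read_state();M=rot(s['tcp_rot']);d=M.T@(np.array([x,y,z])-s['tool_pos'])
    t=0
    if yawdeg is not None:
        t=-(yawdeg-np.degrees(s['tcp_rot'][2])+180)%360-180 if False else -(((yawdeg-np.degrees(s['tcp_rot'][2]))+180)%360-180)
    print('shift units',np.round(d/.5,4),'turn units',round(t/60,4),'mm',np.round(d*1000,1),'deg',round(t,2),'yaw now',round(np.degrees(s['tcp_rot'][2]),2))
E
python3 - <<'E'
from h import *
c=cam('wrist');print(np.round(c['mount'],3),np.round(c['camera_matrix'],1),[k for k in c]);go(.47,.13,.3)
E
```

```text
[[-0.     0.947  0.323  0.084]
 [ 1.    -0.     0.001  0.001]
 [ 0.001  0.323 -0.947 -0.134]
 [ 0.     0.     0.     1.   ]] [[314.2   0.  318.9]
 [  0.  314.2 196. ]
 [  0.    0.    1. ]] ['pixels', 'depth', 'camera_matrix', 'mount', 'T']
shift units [-0.8066 -0.7013 -0.1007] turn units 0.0 mm [-403.3 -350.6  -50.4] deg 0 yaw now 161.28
```

```bash
python3 -m pendant '[[-1,-0.8066,-0.7013,-0.1007,0],[-1,-0.8066,-0.7013,-0.1007,0],[-1,-0.8066,-0.7013,-0.1007,0],[-1,-0.8066,-0.7013,-0.1007,0],[-1,-0.8066,-0.7013,-0.1007,0]]'; python3 -c "
from h import *;go(.47,.13,.25)"
```

```text
clock: 0.57
tool_pos: [0.3056, 0.4108, 0.2692]
tcp_rot: [-3.14, 0.0, 2.815]
ft_force: [0.1, -0.0, -0.9]
width: 0.0882
shift units [-0.4914 -0.4265  0.0393] turn units 0.0 mm [-245.7 -213.3   19.7] deg 0 yaw now 161.31
```

```bash
python3 -m pendant '[[-1,-0.4914,-0.4265,0.04,0],[-1,-0.4914,-0.4265,0.04,0],[-1,-0.4914,-0.4265,0.04,0],[-1,-0.4914,-0.4265,0.04,0],[-1,-0.4914,-0.4265,0.04,0]]'; python3 -c "
from h import *;go(.47,.13,.25,171)"
```

```text
clock: 0.98
tool_pos: [0.4105, 0.2312, 0.2567]
tcp_rot: [-3.14, 0.0, 2.816]
ft_force: [0.8, 0.6, 0.1]
width: 0.088
shift units [-0.1776 -0.1536  0.0138] turn units -0.1613 mm [-88.8 -76.8   6.9] deg -9.68 yaw now 161.32
```

```bash
python3 -m pendant '[[-1,-0.1776,-0.1536,0.0138,-0.161],[-1,-0.1776,-0.1536,0.0138,-0.161],[-1,-0.1776,-0.1536,0.0138,-0.161],[-1,-0.1776,-0.1536,0.0138,-0.161],[-1,-0.1776,-0.1536,0.0138,-0.161]]'; python3 - <<'E'
from h import *
c=cam('wrist');P=cloud(c);cv2.imwrite('pics/w1.png',c['pixels']);np.savez('w1.npz',P=P,px=c['pixels'],T=c['T'],K=c['camera_matrix'])
# heater frame
th=np.radians(-9.1);q=P[...,:2]-[.573,.187];hx=q@[np.cos(th),np.sin(th)];hy=q@[-np.sin(th),np.cos(th)];Z=P[...,2]
for y in(-.085,-.07,-.055):
    m=(abs(hy-y)<.004)&(abs(hx)<.1)
    b=np.round(hx[m]/.003).astype(int)
    print(y,[(k*3,int(1000*np.median(Z[m][b==k]))) for k in np.unique(b) if -80<k*3<-15])
E
```

```text
clock: 1.4
tool_pos: [0.4708, 0.1274, 0.2496]
tcp_rot: [-3.139, -0.0, 2.978]
ft_force: [-1.0, 0.8, -1.4]
width: 0.088
-0.085 [(np.int64(-78), 58), (np.int64(-75), 59), (np.int64(-72), 58), (np.int64(-69), 58), (np.int64(-66), 59), (np.int64(-63), 56), (np.int64(-48), 13), (np.int64(-45), 13), (np.int64(-42), 36), (np.int64(-39), 57), (np.int64(-36), 58), (np.int64(-33), 58), (np.int64(-30), 59), (np.int64(-27), 58), (np.int64(-24), 58), (np.int64(-21), 59), (np.int64(-18), 59)]
-0.07 [(np.int64(-78), 58), (np.int64(-75), 58), (np.int64(-72), 59), (np.int64(-69), 58), (np.int64(-66), 58), (np.int64(-63), 56), (np.int64(-60), 53), (np.int64(-48), 13), (np.int64(-45), 13), (np.int64(-42), 38), (np.int64(-39), 57), (np.int64(-36), 58), (np.int64(-33), 58), (np.int64(-30), 58), (np.int64(-27), 58), (np.int64(-24), 58), (np.int64(-21), 58), (np.int64(-18), 59)]
-0.055 [(np.int64(-78), 58), (np.int64(-75), 58), (np.int64(-72), 58), (np.int64(-69), 58), (np.int64(-66), 58), (np.int64(-63), 55), (np.int64(-48), 14), (np.int64(-45), 13), (np.int64(-42), 38), (np.int64(-39), 56), (np.int64(-36), 58), (np.int64(-33), 59), (np.int64(-30), 58), (np.int64(-27), 58), (np.int64(-24), 58), (np.int64(-21), 58), (np.int64(-18), 58)]
```

View pics/w1.png

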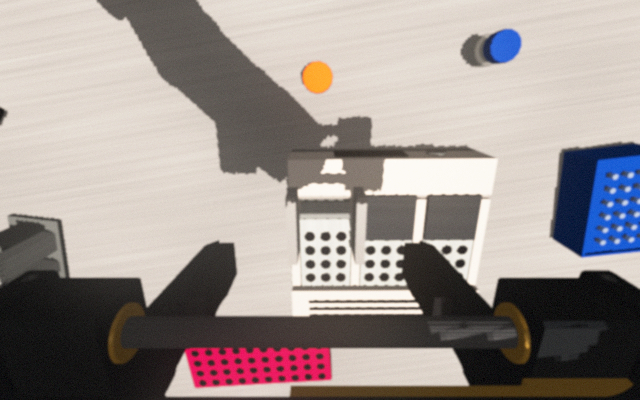

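The wrist view shows the open bay at (325,215–285); the gap lies just behind the front deck at (325,207), in shadow. Face distances next.

```bash
python3 - <<'E'
from h import *
f=np.load('w1.npz');P=f['P'];Z=P[...,2]
# heater yaw: front deck edge line from the row of deck points closest to robot
q=P[...,:2]
def H(th,o):
    d=q-o;return d@[np.cos(th),np.sin(th)],d@[-np.sin(th),np.cos(th)]
o=np.array([.573,.187])
for it in range(3):
    th=np.radians(-9.1) if it==0 else th
    hx,hy=H(th,o)
    dk=(abs(Z-.058)<.005)&(abs(hy)<.1)&(hx<-.07)&(hx>-.13)
    ys=np.arange(-.095,.1,.005);e=[np.percentile(hx[dk&(abs(hy-y)<.0025)],1) if (dk&(abs(hy-y)<.0025)).sum()>5 else np.nan for y in ys]
    e=np.array(e);g=~np.isnan(e)&(abs(e-np.nanmedian(e))<.003);a,b=np.polyfit(ys[g],e[g],1);th-=a
print('yaw',np.degrees(th),'front edge hx',b)
hx,hy=H(th,o);bay=abs(hy+.07)<.02
fm=bay&(Z>.02)&(Z<.048)&(hx>-.055)&(hx<-.025);print('block face',fm.sum(),np.round(np.percentile(hx[fm],[10,50,90])*1000,1))
for n,lo,hi in(('deck chamfer',-.07,-.055),('block chamfer',-.05,-.03)):
    m=bay&(hx>lo)&(hx<hi)&(Z>.049)&(Z<.062)
    b2=np.round(hx[m]*1000);print(n,[(int(k),round(1000*np.mean(Z[m][b2==k]),1)) for k in np.unique(b2)])
# cheek inner faces: top points
ch=(Z>.087)&(Z<.1)&(hx>-.09)&(hx<.02)&(abs(hy+.07)<.06)
for s in(-1,1):
    m=ch&((hy+.07)*s>0);print('cheek',s,m.sum(),np.round(np.percentile(hy[m],[3,50,97])*1000,1),np.round(np.percentile(hx[m],[2,98])*1000,1))
m=(abs(Z-.058)<.004)&(abs(hx)<.1)&(abs(hy)<.13);print('deck y',np.percentile(hy[m],[.3,99.7]))
# stand spacers in view / gap centre
for hxg in(-.0509,):
    print('gap thin ctr',o+hxg*np.array([np.cos(th),np.sin(th)])-.07*np.array([-np.sin(th),np.cos(th)]))
go(.52,-.2,.25,163)
E
```

```text
yaw -9.00883246932079 front edge hx -0.10572649107857239
block face 289 [-42.9 -42.5 -42.2]
deck chamfer [(-70, np.float64(58.5)), (-69, np.float64(58.6)), (-68, np.float64(58.8)), (-67, np.float64(58.7)), (-66, np.float64(58.8)), (-65, np.float64(57.7)), (-64, np.float64(57.0)), (-63, np.float64(56.2)), (-62, np.float64(55.1))]
block chamfer [(-43, np.float64(52.3)), (-42, np.float64(53.0)), (-41, np.float64(55.1)), (-40, np.float64(56.4)), (-39, np.float64(57.0)), (-38, np.float64(58.1)), (-37, np.float64(58.5)), (-36, np.float64(58.7)), (-35, np.float64(58.6)), (-34, np.float64(58.7)), (-33, np.float64(58.8)), (-32, np.float64(58.7)), (-31, np.float64(58.5)), (-30, np.float64(59.1))]
cheek -1 722 [-108.5 -103.6  -98.9] [-75.6  -2.3]
cheek 1 742 [-38.9 -34.2 -29.2] [-75.5  -1.6]
deck y [-0.10775067  0.11069248]
gap thin ctr [0.51176682 0.12583377]
shift units [-2.035e-01 -6.351e-01  5.000e-04] turn units 0.1313 mm [-1.017e+02 -3.176e+02  3.000e-01] deg 7.88 yaw now 170.88
```

The gap is 63.2 − 45 = 18.2 mm, so the thin spacer fits. That looks like the stand's middle place (17 mm from the top view). Next I look at the stand.

```bash
python3 -m pendant '[[-1,-0.2,-0.635,0,0.131],[-1,-0.2,-0.635,0,0.131],[-1,-0.2,-0.635,0,0.131],[-1,-0.2,-0.635,0,0.131],[-1,-0.2,-0.635,0,0.131]]'; python3 -c "
from h import *;go(.52,-.265,.25,163)"
```

```text
clock: 1.87
tool_pos: [0.5003, -0.0753, 0.2504]
tcp_rot: [-3.141, -0.0, 2.85]
ft_force: [0.1, 0.6, -0.2]
width: 0.0882
shift units [-0.1469 -0.3521  0.001 ] turn units 0.0049 mm [ -73.4 -176.     0.5] deg 0.29 yaw now 163.29
```

```bash
python3 -m pendant '[[-1,-0.147,-0.352,0,0],[-1,-0.147,-0.352,0,0],[-1,-0.147,-0.352,0,0],[-1,-0.147,-0.352,0,0],[-1,-0.147,-0.352,0,0]]'; python3 -m pendant '[[-1,0,0,0,0]]'; cat > sp.py <<'E'
from h import *
c=cam('wrist');P=cloud(c);Z=P[...,2];px=c['pixels']
m=(np.linalg.norm(P[...,:2]-[.549,-.275],axis=-1)<.09)&(Z>.078)&(Z<.1)
k,l,st,ce=cv2.connectedComponentsWithStats(m.astype(np.uint8))
for i in range(1,k):
    if st[i][4]>60:
        q=P[l==i];r=cv2.minAreaRect(q[:,:2].astype(np.float32));print(st[i][4],ce[i].round(),np.round(r[0],4),np.round(r[1],4),round(r[2],1),np.round(np.median(q[:,2]),4))
cv2.imwrite('pics/w2.png',px)
E
python3 sp.py
```

```text
clock: 2.28
tool_pos: [0.5203, -0.2684, 0.2505]
tcp_rot: [-3.139, 0.001, 2.848]
ft_force: [0.3, -0.6, -0.1]
width: 0.0881
clock: 2.37
tool_pos: [0.5203, -0.2729, 0.2502]
tcp_rot: [-3.136, 0.002, 2.843]
ft_force: [0.1, 0.1, -0.2]
width: 0.0884
1558 [326. 167.] [ 0.5116 -0.2632] [0.055  0.0261] 72.9 0.0866
927 [326. 203.] [ 0.548  -0.2742] [0.0548 0.0162] 72.9 0.0865
1109 [326. 237.] [ 0.5846 -0.2852] [0.055  0.0226] 73.5 0.0865
```

View pics/w2.png

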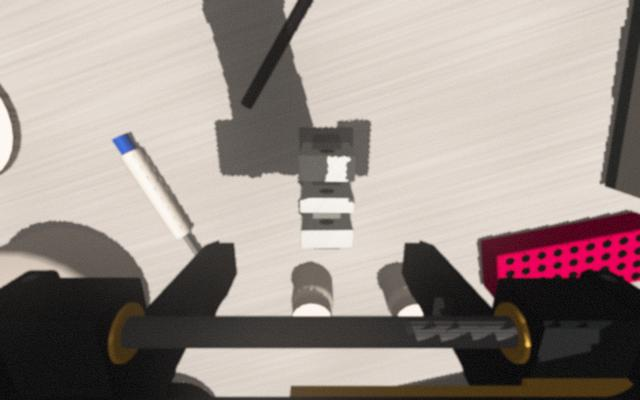

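The three spacers are at (326,167) thick, (326,203) thin and (326,237) middle. The thin one is 16.2 × 54.8 mm at (0.548, −0.274). Moving over it.

```bash
python3 -c "
from h import *;go(.548,-.2742,.13,162.9)"
```

```text
shift units [-0.0547  0.0089  0.2405] turn units 0.002 mm [-27.3   4.5 120.2] deg 0.12 yaw now 163.02
```

```bash
python3 -m pendant '[[-1,-0.0547,0.009,0.08,0],[-1,-0.0547,0.009,0.16,0],[-1,-0.0547,0.009,0.24,0],[-1,-0.0547,0.009,0.24,0],[-1,-0.0547,0.009,0.24,0]]'; python3 sp.py; python3 -c "
from h import *;go(.548,-.2742,.055,162.9)"
```

```text
clock: 2.83
tool_pos: [0.5471, -0.2702, 0.1285]
tcp_rot: [-3.14, -0.005, 2.85]
ft_force: [0.2, -0.1, 0.9]
width: 0.088
4296 [312. 175.] [ 0.5124 -0.263 ] [0.055  0.0265] 72.3 0.0867
2494 [312. 234.] [ 0.5484 -0.2738] [0.055  0.0166] 72.5 0.0865
2804 [312. 285.] [ 0.5848 -0.285 ] [0.055  0.0222] 73.8 0.0865
shift units [-0.     -0.0051  0.1519] turn units 0.0052 mm [-0.  -2.6 76. ] deg 0.31 yaw now 163.21
```

```bash
python3 -m pendant '[[-1,-0.001,-0.005,0.04,0.005],[-1,-0.001,-0.005,0.08,0.005],[-1,-0.001,-0.005,0.12,0.005],[-1,-0.001,-0.005,0.152,0.005],[-1,-0.001,-0.005,0.152,0.005]]'; python3 -m pendant '[[1,0,0,0,0],[1,0,0,0,0],[1,0,0,0,0],[1,0,0,0,0],[1,0,0,0,0]]'
```

```text
clock: 3.3
tool_pos: [0.549, -0.2733, 0.0556]
tcp_rot: [-3.14, 0.001, 2.844]
ft_force: [-1.7, 0.3, 0.1]
width: 0.0884
clock: 3.72
tool_pos: [0.5496, -0.2737, 0.0568]
tcp_rot: [-3.14, 0.002, 2.844]
ft_force: [-0.3, -2.9, 1.3]
width: 0.0571
```

```bash
python3 -m pendant '[[1,0,0,0,0],[1,0,0,0,0],[1,0,0,0,0]]'; python3 -m pendant '[[1,0,0,-0.03,0],[1,0,0,-0.08,0],[1,0,0,-0.15,0],[1,0,0,-0.22,0],[1,0,0,-0.24,0]]';python3 -c "
from h import *;go(.49,-.06,.17,172)"
```

```text
clock: 3.97
tool_pos: [0.5495, -0.2736, 0.0568]
tcp_rot: [-3.14, 0.002, 2.844]
ft_force: [-0.1, 0.1, 1.1]
width: 0.0548
clock: 4.38
tool_pos: [0.5517, -0.274, 0.1815]
tcp_rot: [-3.139, 0.01, 2.844]
ft_force: [1.2, -0.8, -2.5]
width: 0.0548
shift units [0.2437 0.373  0.0198] turn units -0.1508 mm [121.9 186.5   9.9] deg -9.05 yaw now 162.95
```

```bash
python3 -m pendant '[[1,0.06,0.09,0,-0.03],[1,0.12,0.19,0.01,-0.07],[1,0.18,0.28,0.02,-0.11],[1,0.244,0.373,0.02,-0.134],[1,0.244,0.373,0.02,-0.134]]';python3 -m pendant '[[1,0,0,0,0],[1,0,0,0,0]]'; python3 -c "
from h import *;go(.49,-.06,.051,171)"
```

```text
clock: 4.8
tool_pos: [0.4924, -0.0714, 0.1698]
tcp_rot: [-3.139, 0.008, 2.985]
ft_force: [1.0, 1.3, -2.1]
width: 0.0546
clock: 4.97
tool_pos: [0.4912, -0.0679, 0.1693]
tcp_rot: [-3.14, 0.005, 2.992]
ft_force: [0.2, -0.9, -1.4]
width: 0.0546
shift units [0.0061 0.0157 0.2366] turn units 0.0068 mm [  3.1   7.8 118.3] deg 0.41 yaw now 171.41
```

```bash
python3 -m pendant '[[1,0.006,0.01,0.06,0.006],[1,0.006,0.01,0.12,0.006],[1,0.006,0.01,0.18,0.006],[1,0.006,0.01,0.22,0.006],[1,0.006,0.01,0.226,0.006]]';python3 -m pendant '[[1,0,0,0.004,0],[1,0,0,0.008,0],[1,0,0,0.010,0],[1,0,0,0.012,0],[1,0,0,0.012,0]]'
```

```text
clock: 5.38
tool_pos: [0.4881, -0.0644, 0.053]
tcp_rot: [-3.138, 0.0, 2.984]
ft_force: [0.6, 0.2, -1.3]
width: 0.0549
clock: 5.8
tool_pos: [0.4885, -0.0656, 0.0488]
tcp_rot: [-3.137, 0.002, 2.982]
ft_force: [-1.4, -2.1, 4.6]
width: 0.0547
```

```bash
python3 -m pendant '[[0.5,0,0,0,0],[0,0,0,0,0],[-1,0,0,0,0],[-1,0,0,0,0],[-1,0,0,0,0]]';python3 -m pendant '[[-1,0,0,-0.04,0],[-1,0,0,-0.1,0],[-1,0,0,-0.17,0],[-1,0,0,-0.25,0],[-1,0,0,-0.3,0]]'
cat > bp.py <<'E'
from h import *
import sys
x,y=float(sys.argv[1]),float(sys.argv[2])
c=cam('wrist');P=cloud(c);Z=P[...,2]
m=(np.linalg.norm(P[...,:2]-[x,y],axis=-1)<.05)&(Z>.07)&(Z<.09)
q=P[m];r=cv2.minAreaRect(q[:,:2].astype(np.float32));print(len(q),np.round(r[0],4),np.round(r[1],4),round(r[2],1),np.round(np.percentile(q[:,2],[5,50,95]),4))
X=np.array([*r[0]]);go(X[0],X[1],.17,81)
E
python3 bp.py .489 -.065
```

```text
clock: 6.22
tool_pos: [0.4888, -0.0655, 0.049]
tcp_rot: [-3.137, 0.003, 2.983]
ft_force: [0.4, 0.0, 0.1]
width: 0.0724
clock: 6.63
tool_pos: [0.4891, -0.0646, 0.2021]
tcp_rot: [-3.137, 0.006, 2.983]
ft_force: [0.6, 0.6, 0.6]
width: 0.0878
1277 [ 0.4888 -0.0655] [0.0548 0.0166] 80.5 [0.0734 0.0786 0.0797]
shift units [ 0.0056 -0.0022  0.0704] turn units 1.4979 mm [ 2.8 -1.1 35.2] deg 89.87 yaw now 170.87
```

```bash
python3 -c "
from h import *;print(np.round(read_state()['q'],2))"; python3 -m pendant '[[-1,0,0,0,0.119],[-1,0,0,0,0.238],[-1,0,0,0,0.357],[-1,0,0,0,0.476],[-1,0,0,0,0.595]]';python3 -m pendant '[[-1,0,0,0,0.119],[-1,0,0,0,0.238],[-1,0,0,0,0.357],[-1,0,0,0,0.476],[-1,0,0,0,0.595]]';python3 -m pendant '[[-1,0,0,0,0.119],[-1,0,0,0,0.238],[-1,0,0,0,0.31],[-1,0,0,0,0.31],[-1,0,0,0,0.31]]'; python3 bp.py .489 -.065
```

```text
[ 0.21  0.6  -0.27  2.01  0.3   0.57  1.14]
clock: 7.1
tool_pos: [0.4911, -0.0647, 0.2051]
tcp_rot: [3.137, 0.012, 2.353]
ft_force: [0.1, -0.1, 0.5]
width: 0.0881
clock: 7.52
tool_pos: [0.4909, -0.0646, 0.2048]
tcp_rot: [3.131, 0.007, 1.728]
ft_force: [-0.7, -0.8, 0.3]
width: 0.0879
clock: 7.93
tool_pos: [0.4907, -0.0644, 0.2045]
tcp_rot: [3.13, 0.004, 1.406]
ft_force: [0.2, 0.3, 0.0]
width: 0.0884
1112 [ 0.4888 -0.0647] [0.0555 0.0153] 80.7 [0.0775 0.0788 0.0799]
shift units [-0.0009 -0.0045  0.0691] turn units -0.0071 mm [-0.4 -2.3 34.6] deg -0.42 yaw now 80.58
```

```bash
python3 -m pendant '[[-1,-0.001,-0.0045,0.05,0],[-1,-0.001,-0.0045,0.1,0],[-1,-0.001,-0.0045,0.15,0],[-1,-0.001,-0.0045,0.2,0],[-1,-0.001,-0.0045,0.2,0]]'; python3 bp.py .489 -.065;python3 -c "
from h import *;go(.4888,-.065,.060,80.7)"
```

```text
clock: 8.4
tool_pos: [0.4873, -0.0647, 0.1012]
tcp_rot: [3.137, 0.004, 1.408]
ft_force: [-0.0, 0.4, 1.2]
width: 0.0884
2709 [ 0.4868 -0.0629] [0.0558 0.0913] 57.0 [0.0772 0.0789 0.08  ]
shift units [ 0.0031 -0.0022 -0.134 ] turn units -0.0059 mm [  1.6  -1.1 -67. ] deg -0.35 yaw now 80.65
shift units [0.0004 0.0009 0.086 ] turn units -0.0009 mm [ 0.2  0.4 43. ] deg -0.05 yaw now 80.65
```

```bash
python3 -m pendant '[[-1,0,0.001,0.03,0],[-1,0,0.002,0.06,0],[-1,0,0.002,0.082,0],[-1,0,0.002,0.082,0],[-1,0,0.002,0.082,0]]'; python3 -m pendant '[[1,0,0,0,0],[1,0,0,0,0],[1,0,0,0,0],[1,0,0,0,0],[1,0,0,0,0]]';  python3 -m pendant '[[1,0,0,0,0],[1,0,0,0,0],[1,0,0,0,0],[1,0,0,0,0],[1,0,0,0,0]]'
```

```text
clock: 8.87
tool_pos: [0.4895, -0.0654, 0.0626]
tcp_rot: [3.134, 0.004, 1.408]
ft_force: [0.7, 0.1, -0.0]
width: 0.0882
clock: 9.28
tool_pos: [0.4897, -0.0654, 0.063]
tcp_rot: [3.134, 0.004, 1.408]
ft_force: [-1.0, -0.7, 0.3]
width: 0.0571
clock: 9.7
tool_pos: [0.4897, -0.0654, 0.0629]
tcp_rot: [3.134, 0.003, 1.408]
ft_force: [-0.9, 0.2, -0.7]
width: 0.0234
```

```bash
python3 -m pendant '[[1,0,0,0,0],[1,0,0,0,0],[1,0,0,0,0],[1,0,0,0,0]]'; python3 -m pendant '[[1,0,0,-0.03,0],[1,0,0,-0.08,0],[1,0,0,-0.15,0],[1,0,0,-0.22,0],[1,0,0,-0.25,0]]';  python3 -c "
from h import *;go(.5115,.127,.185,81)"
```

```text
clock: 10.03
tool_pos: [0.4895, -0.0654, 0.0629]
tcp_rot: [3.134, 0.004, 1.408]
ft_force: [-0.4, 0.5, -0.6]
width: 0.0151
clock: 10.45
tool_pos: [0.4898, -0.0651, 0.1912]
tcp_rot: [3.13, 0.003, 1.407]
ft_force: [0.2, -0.2, -1.7]
width: 0.0156
shift units [ 0.3862 -0.0198  0.0109] turn units -0.006 mm [193.1  -9.9   5.5] deg -0.36 yaw now 80.64
```

```bash
python3 -m pendant '[[1,0.08,-0.004,0,0],[1,0.16,-0.008,0,0],[1,0.24,-0.012,0,-0.006],[1,0.32,-0.016,0,-0.006],[1,0.386,-0.02,0,-0.006]]'; python3 -m pendant '[[1,0,0,0,0],[1,0,0,0,0],[1,0,0,0,0]]';  python3 - <<'E'
from h import *
go(.5115,.127,.185,81)
c=cam('wrist');P=cloud(c);np.savez('w3.npz',P=P,px=c['pixels']);cv2.imwrite('pics/w3.png',c['pixels'])
E
```

```text
clock: 10.87
tool_pos: [0.5109, 0.1305, 0.1903]
tcp_rot: [3.13, 0.002, 1.416]
ft_force: [0.5, 1.0, -1.6]
width: 0.016
clock: 11.12
tool_pos: [0.5104, 0.1296, 0.1901]
tcp_rot: [3.131, 0.003, 1.416]
ft_force: [0.5, 0.0, -1.8]
width: 0.0159
shift units [-0.0048  0.0028  0.0102] turn units 0.0022 mm [-2.4  1.4  5.1] deg 0.13 yaw now 81.13
```

View pics/w3.png

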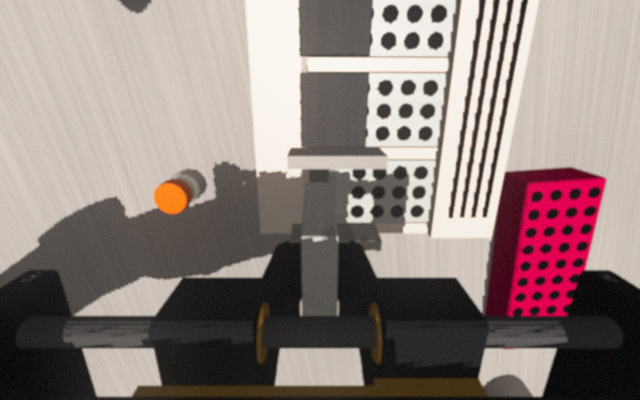

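The plate hangs at (320,245), over the open bay between the cheeks at (337,158) and (337,236). Measuring it relative to the heater in this one view.

```bash
cat > m.py <<'E'
from h import *
import sys
c=cam('wrist');P=cloud(c);Z=P[...,2];th=np.radians(-9.0);d=P[...,:2]-[.573,.187]
hx=d@[np.cos(th),np.sin(th)];hy=d@[-np.sin(th),np.cos(th)]
dk=(abs(Z-.059)<.004)&(hx<-.07)&(hx>-.13)
e=[]
for y in np.arange(-.03,.1,.005):
    m=dk&(abs(hy-y)<.0025)
    if m.sum()>10:e.append((y,np.percentile(hx[m],1)))
e=np.array(e);print('deck front',np.round(np.polyfit(e[:,0],e[:,1],1),4),len(e),'z',np.median(Z[dk]))
for s in(-1,1):
    m=(Z>.088)&(Z<.1)&(hx>-.09)&(hx<.015)&((hy+.07)*s>.02)&(abs(hy+.07)<.05)
    if m.sum()>20:print('cheek',s,m.sum(),np.round(np.percentile(hx[m],[2,98])*1000,1),'hy',np.round(np.percentile(hy[m],[2,98])*1000,1),'z',np.round(np.median(Z[m]),4))
zb=read_state()['tool_pos'][2]-.063
m=(abs(hx+.05)<.02)&(abs(hy+.07)<.045)&(Z>max(zb+.004,.1))&(Z<zb+.045)
print('plate pts',m.sum())
for z in np.arange(max(zb,.1),zb+.05,.01):
    k=m&(abs(Z-z-.005)<.005)
    if k.sum()>10:print(' z',round(z+.005,3),k.sum(),'hx',np.round(np.percentile(hx[k],[2,50,98])*1000,1),'hy',np.round(np.percentile(hy[k],[2,50,98])*1000,1))
g=np.array([.573,.187])+np.array([[np.cos(th),-np.sin(th)],[np.sin(th),np.cos(th)]])@[-.0516,-.0689];print('gap',g);go(*g,.12,81)
E
python3 m.py
```

```text
deck front [ 0.0003 -0.1052] 23 z 0.05880834143736524
cheek -1 481 [-74.3  -0.8] hy [-107.7  -97.4] z 0.0935
cheek 1 1488 [-73.9  -2. ] hy [-37.6 -27.9] z 0.0938
plate pts 630
 z 0.132 66 hx [-59.7 -52.4 -44.8] hy [-40.3 -39.8 -39.3]
 z 0.142 132 hx [-59.6 -52.1 -44.8] hy [-40.1 -39.7 -39.2]
 z 0.152 150 hx [-59.9 -51.9 -44.5] hy [-40.3 -39.7 -39.3]
 z 0.162 175 hx [-59.7 -52.5 -44.6] hy [-40.3 -39.7 -39.3]
 z 0.172 107 hx [-59.8 -51.5 -44.6] hy [-40.4 -39.6 -39.2]
gap [0.51125695 0.12702029]
shift units [-1.600e-03 -1.000e-04  1.406e-01] turn units -0.0008 mm [-0.8 -0.  70.3] deg -0.05 yaw now 80.95
```

```bash
python3 -m pendant '[[1,0,0.0022,0.02,0],[1,0,0.0022,0.045,0],[1,0,0.0022,0.07,0],[1,0,0.0022,0.084,0],[1,0,0.0022,0.084,0]]'; python3 -m pendant '[[1,0,0,0,0],[1,0,0,0,0]]';python3 m.py
```

```text
clock: 11.63
tool_pos: [0.5112, 0.1262, 0.1466]
tcp_rot: [3.134, 0.006, 1.411]
ft_force: [0.5, -0.5, -0.4]
width: 0.0157
clock: 11.8
tool_pos: [0.5113, 0.1254, 0.1466]
tcp_rot: [3.134, 0.006, 1.41]
ft_force: [-0.2, 0.6, -2.0]
width: 0.0159
deck front [-0.0003 -0.1051] 20 z 0.05883295670293112
cheek -1 332 [-14.9  -0.7] hy [-107.4  -97.4] z 0.0936
cheek 1 2347 [-73.7  -1.9] hy [-42.8 -27.8] z 0.0938
plate pts 486
 z 0.105 148 hx [-58.4 -50.6 -43.4] hy [-43.2 -42.7 -42.3]
 z 0.115 161 hx [-58.3 -50.7 -43.4] hy [-43.1 -42.7 -42.3]
 z 0.125 177 hx [-58.4 -51.2 -43.3] hy [-43.3 -42.7 -42.2]
gap [0.51125695 0.12702029]
shift units [ 0.0028 -0.0014  0.0538] turn units -0.0036 mm [ 1.4 -0.7 26.9] deg -0.22 yaw now 80.78
```

```bash
python3 -m pendant '[[1,0.0054,-0.0002,0,0],[1,0.0054,-0.0002,0,0],[1,0.0054,-0.0002,0.015,0],[1,0.0054,-0.0002,0.025,0],[1,0.0054,-0.0002,0.025,0]]'; python3 -m pendant '[[1,0,0,0,0],[1,0,0,0,0]]';python3 m.py
```

```text
clock: 12.27
tool_pos: [0.5111, 0.1283, 0.1333]
tcp_rot: [3.135, 0.006, 1.41]
ft_force: [-0.1, 0.1, -2.1]
width: 0.0159
clock: 12.43
tool_pos: [0.5108, 0.1282, 0.1329]
tcp_rot: [3.136, 0.007, 1.41]
ft_force: [-0.1, 0.1, -2.5]
width: 0.0159
deck front [ 0.0007 -0.1051] 20 z 0.058823442423477895
cheek -1 72 [-14.3  -0.9] hy [-98.4 -97.3] z 0.0901
cheek 1 2689 [-73.8  -2. ] hy [-40.2 -27.7] z 0.0938
plate pts 286
 z 0.105 182 hx [-59.4 -51.6 -44.2] hy [-40.5 -40.  -39.6]
 z 0.115 104 hx [-59.4 -52.2 -44.4] hy [-40.6 -39.9 -39.5]
gap [0.51125695 0.12702029]
shift units [-0.0022  0.0007  0.0263] turn units -0.0034 mm [-1.1  0.3 13.1] deg -0.2 yaw now 80.8
```

```bash
python3 -m pendant '[[1,0,0.0016,0,0],[1,0,0.0016,0.008,0],[1,0,0.0016,0.016,0],[1,0,0.0016,0.022,0],[1,0,0.0016,0.022,0]]'; python3 -m pendant '[[1,0,0,0,0],[1,0,0,0,0]]';python3 m.py
```

```text
clock: 12.9
tool_pos: [0.5114, 0.128, 0.1213]
tcp_rot: [3.137, 0.007, 1.41]
ft_force: [-0.1, 0.4, -2.4]
width: 0.0155
clock: 13.07
tool_pos: [0.5112, 0.1279, 0.1212]
tcp_rot: [3.137, 0.007, 1.41]
ft_force: [-0.1, 0.8, -1.7]
width: 0.0157
deck front [ 0.0003 -0.1051] 19 z 0.05884966722032718
cheek 1 3087 [-73.8  -2. ] hy [-40.4 -27.7] z 0.0938
plate pts 69
 z 0.105 69 hx [-58.3 -51.8 -43.9] hy [-40.7 -40.2 -39.8]
gap [0.51125695 0.12702029]
shift units [-0.0018  0.0001  0.0026] turn units -0.0033 mm [-0.9  0.1  1.3] deg -0.2 yaw now 80.8
```

```bash
python3 -m pendant '[[1,0,0,0.006,0],[1,0,0,0.012,0],[1,0,0,0.018,0],[1,0,0,0.024,0],[1,0,0,0.03,0]]'; python3 -m pendant '[[1,0,0,0.006,0],[1,0,0,0.012,0],[1,0,0,0.018,0],[1,0,0,0.018,0],[1,0,0,0.018,0]]'
```

```text
clock: 13.53
tool_pos: [0.5113, 0.1278, 0.1059]
tcp_rot: [3.137, 0.007, 1.41]
ft_force: [-0.1, -0.6, -2.3]
width: 0.0157
clock: 13.95
tool_pos: [0.5113, 0.1277, 0.0967]
tcp_rot: [3.137, 0.007, 1.41]
ft_force: [-0.5, -0.6, -0.7]
width: 0.0159
```

```bash
python3 -m pendant '[[1,0,0,0.006,0],[1,0,0,0.012,0],[1,0,0,0.018,0],[1,0,0,0.024,0],[1,0,0,0.03,0]]'; python3 -m pendant '[[1,0,0,0.002,0],[1,0,0,0.004,0],[1,0,0,0.006,0],[1,0,0,0.008,0],[1,0,0,0.008,0]]'
```

```text
clock: 14.37
tool_pos: [0.5113, 0.1276, 0.0814]
tcp_rot: [3.137, 0.007, 1.41]
ft_force: [1.6, 0.7, -1.8]
width: 0.0157
clock: 14.78
tool_pos: [0.5113, 0.1274, 0.0779]
tcp_rot: [3.137, 0.007, 1.41]
ft_force: [-1.7, -0.7, 1.6]
width: 0.0159
```

```bash
python3 -m pendant '[[1,0,0,0.002,0],[1,0,0,0.002,0]]'; python3 -m pendant '[[0.6,0,0,0,0],[0.4,0,0,0,0],[0.2,0,0,0,0],[0,0,0,0,0],[-0.2,0,0,0,0]]'; python3 -m pendant '[[-0.2,0,0,0,0],[-0.2,0,0,0,0],[-0.2,0,0,-0.02,0],[-0.2,0,0,-0.06,0],[-0.2,0,0,-0.12,0]]'
```

```text
clock: 14.95
tool_pos: [0.5113, 0.1273, 0.0778]
tcp_rot: [3.137, 0.007, 1.41]
ft_force: [-2.6, -0.5, 8.6]
width: 0.0156
clock: 15.37
tool_pos: [0.5114, 0.1274, 0.0777]
tcp_rot: [3.137, 0.007, 1.41]
ft_force: [0.1, -0.6, 0.1]
width: 0.042
clock: 15.78
tool_pos: [0.5097, 0.1274, 0.1373]
tcp_rot: [3.141, 0.009, 1.41]
ft_force: [0.9, -0.5, 0.3]
width: 0.0526
```

```bash
python3 -m pendant '[[-0.2,0,0,-0.08,0],[-0.2,0,0,-0.16,0],[-0.2,0,0,-0.2,0],[-0.2,0,0,-0.2,0],[-0.2,0,0,-0.2,0]]'; python3 - <<'E'
from h import *
for n in('wrist','top'):
    c=cam(n);P=cloud(c);Z=P[...,2];th=np.radians(-9.0);d=P[...,:2]-[.573,.187]
    hx=d@[np.cos(th),np.sin(th)];hy=d@[-np.sin(th),np.cos(th)]
    m=(abs(hx+.05)<.02)&(abs(hy+.0675)<.029)&(Z>.08)&(Z<.11)
    r=cv2.minAreaRect(np.stack([hx[m],hy[m]],1).astype(np.float32)) if m.sum()>3 else 0
    print(n,m.sum(),r,np.round(np.percentile(Z[m],[5,50,95]),4),'deck',np.round(np.median(Z[(abs(hx+.085)<.008)&(abs(hy)<.05)]),4))
    for x,y in((.5116,-.2632),(.5846,-.2852)):
        k=(np.linalg.norm(P[...,:2]-[x,y],axis=-1)<.03)&(Z>.078)
        if k.sum():print(' other',np.round(np.median(P[k],0),3),k.sum())
    cv2.imwrite(f'pics/end_{n}.png',c['pixels'])
E
```

```text
clock: 16.2
tool_pos: [0.5102, 0.1285, 0.2388]
tcp_rot: [3.138, 0.007, 1.41]
ft_force: [0.4, 0.5, -1.2]
width: 0.053
wrist 1018 ((-0.05193706974387169, -0.06797772645950317), (0.055052097886800766, 0.015921378508210182), 89.88185119628906) [0.0922 0.0937 0.0949] deck 0.3077
top 57 ((-0.05131902918219566, -0.0802328884601593), (0.031522076576948166, 0.015762757509946823), 89.91485595703125) [0.0918 0.0945 0.0976] deck 0.6239
 other [ 0.511 -0.264  0.088] 160
 other [ 0.585 -0.285  0.088] 134
```

View pics/end_wrist.png

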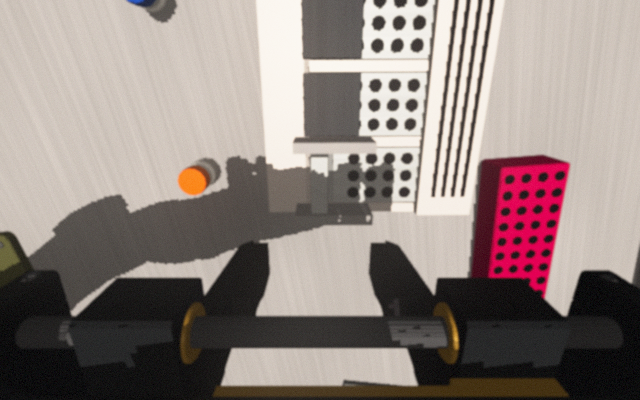

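The spacer stands in the gap at (320,185), with its top level with the cheeks (93.7 mm against 93.8 mm in the same camera). It is 15.9 mm thick and central.

```bash
python3 -c "
from cell import close_job;print(close_job())"
```

```text
the job is handed in; nothing more can be done
None
```

I fitted `spacer_thin` in the open bay's gap and handed the job in at about 16 s of robot time; no verdict was reported.

- **Choice:** I measured the gap at 18.2 mm, so the block is `block_thin`. The middle spacer in the stand measured 16.2 mm thick.
- **Handling:** I lifted it by its ends and stood it upright on the bare bench at (0.489, −0.065). I let go, took it again by its faces and lowered it slowly between the cheeks. The force on reaching the floor peaked at about 8.6 N. I then released it and raised the gripper clear.
- **Last checks:**
  - **Height:** the spacer's top is level with the cheek tops (93.7 against 93.8 mm), which means it is fully home.
  - **Position:** it is within about 1 mm of the gap's centre and square to the heater.
  - **Other spacers:** both are still upright in their original places.
- **Weak or failed checks:**
  - **Deck height:** the final reading was meaningless (0.31 and 0.62 m), because its mask caught other surfaces.
  - **Top camera:** it saw only part of the spacer, so its sideways centre (12 mm off) doesn't count.
  - **Bystanders:** I did not measure them again at the end. No contact showed during any move.

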